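Put the returned goods back on the counter shelf

TASK

Put the four returned articles standing on the counter back with their own kind on the low shelf: stack the paint tin squarely on the same-sized tin there and the small sample tin on top of that in the middle; stand the oblong can directly in front of its like (on the price-rail side, about a finger's width from it and facing the same way), and the spray can in the gap between the other two spray cans, in line with them. Set each one down upright without dropping it, and do not shift the goods already on the shelf, nor the screw box and the tape measure on the counter.

Things in the scene. Friction and masses are not known exactly. Their poses are not given: they have to be found in the camera images.
- tin: Lever-lid paint tin, bare steel with a white paper label band, 64 mm diameter, 66 mm high, flat bottom, flat rim on top (lid sunk inside it), about 380 g. Returned article, standing on the counter (z = 0). Origin: centre of its underside; z up.
- sample_tin: Lever-lid paint tin, bare steel with a white paper label band, 44 mm diameter, 45 mm high, flat bottom, flat rim on top (lid sunk inside it), about 110 g. Returned article, the small tin, standing on the counter. Origin: centre of its underside; z up.
- can: Oblong dark steel solvent can: 38 mm thick (x), 56 mm wide (y), body 115 mm high, centred black screw cap of 28 mm diameter up to 135 mm; 240 g. Returned article, standing on the counter, turned up to 0.6 rad. Its two broad faces, each with a paper label, are alike. Origin: centre of its underside; z up.
- spray: Spray can, aluminium with a white sleeve: body 48 mm diameter to 112 mm, then a grey straight cap of 38 mm diameter up to 150 mm; 180 g. Returned article, standing on the counter. Origin: centre of its underside; z up.
- tin_shelf: Lever-lid paint tin, bare steel with a white paper label band, 64 mm diameter, 66 mm high, flat bottom, flat rim on top (lid sunk inside it), about 380 g. Stands loose in the rear row of the low grey shelf, the only tin there. Shelf: 620 mm wide, 170 deep, top 45 mm above the counter, turned up to 0.06 rad, yellow price rail along its front (robot) side. Origin: centre of its underside; z up.
- can_shelf: Oblong dark steel solvent can: 38 mm thick (x), 56 mm wide (y), body 115 mm high, centred black screw cap of 28 mm diameter up to 135 mm; 240 g. Stands loose in the rear row on the shelf, 103 to 113 mm from the shelf's front edge, its -x straight towards the price rail. Best place for the other can: 55 mm along -x, centre to centre. Origin: centre of its underside; z up.
- spray_right: Spray can, aluminium with a white sleeve: body 48 mm diameter to 112 mm, then a grey straight cap of 38 mm diameter up to 150 mm; 180 g. Stands loose in the rear row on the shelf (top 45 mm above the counter), the right one of the pair as seen from the robot; +y points to the left one, -x to the price rail. Origin: centre of its underside; z up.
- spray_left: Spray can, aluminium with a white sleeve: body 48 mm diameter to 112 mm, then a grey straight cap of 38 mm diameter up to 150 mm; 180 g. Stands loose on the shelf, the left one of the pair, 116 mm from the right one centre to centre (68 mm free between them); the returned spray can belongs midway. Origin: centre of its underside; z up.
- screw_box: Closed cardboard box of screws 95 x 65 x 45 mm (x, y, z) on the counter beside the shelf; leave it alone. Origin: centre of its underside; z up.
- tape_measure: Grey tape measure 72 x 36 x 64 mm (x, y, z) on the counter beside the shelf; leave it alone. Origin: centre of its underside; z up.
Not all that is in view belongs to the job. What is shaped like the sample_tin but brown is not meant.

How it is judged:
By the outcome, as a careful person would: the job done as asked, in the order asked, and still so for the second after the job is handed in, with the robot touching nothing.
It also fails if it takes over 115 s, if anything falls off the work surface, if the arm or the gripper's body presses on something with over 40 N, if the wrist force passes 120 N, or if a joint passes its speed limit or range.

ROBOT

A 6-joint arm with a two-finger parallel gripper is mounted at the origin on the work surface. World frame = base frame: x ahead of the robot, y to its left, z up, the work surface at z = 0. Lengths are in mm, angles in rad, forces in N, time in s.
With the tool pointing down it reaches from about 300 to 775 mm from the base axis. Payload 14.6 kg.
Tool frame: the origin (TCP) lies at the very end of the fingers, on their centre line; the grasp point (between the pads) lies 19 mm behind it; z points along the fingers, y is the direction in which the jaws open and shut (so a half turn about z gives the same grasp; the last joint's range is limited). The gripper opens to 94 mm and grips with 3 to 60 N. Pads are 16 mm wide; open, the fingers measure 119 mm over their backs; the gripper's body (75 mm by 177 mm) begins 78 mm behind the grasp point.
Start: joints at [-1.324, 0.3, 1.521, -0, 1.321, -0.067], TCP at [169.764, -523.134, 205.446] pointing down, gripper open.
Joint ranges: [-3.03, 3.03], [-0.79, 2.21], [0.23, 2.52], [-1.04, 4.18], [0, 3.07], [-2.55, 2.55]. Speed limits (rad/s): [2.22, 2.22, 2.57, 3.14, 3.14, 3.14].

INTERFACE

Orientations are given as [roll, pitch, yaw] about the fixed x, y, z axes, in that order (R = Rz(yaw) Ry(pitch) Rx(roll)).
In Python, from cell import manip gives the robot as it stands.
- The arm moves only by the shell command python3 -m inch 'ROWS' [FORCE]. ROWS is a JSON object of lists of equal length, an entry for each row: "grip": the opening, from -1 (shut) to 1 (fully open), so that 0 is half open; "travel": the shift along the world's x, y, z in cm, a list of three; "turn": the turn, a rotation vector about the world's x, y, z in degrees, a list of three. A call has 1 to 10 rows; each row is the pose to reach, as a shift and turn from the pose measured when the call began; what a row does not reach only later rows make up. A row lasts 1/8 s, in which the tool goes at most 62.5 mm and 10.7 degrees, less where a joint would pass 70% of its speed; a pose out of reach is approached as far as the arm can. A call with a gripper value outside its range is refused whole. The fingers move at their own pace and stop on an object; FORCE is the grip in N (left out, the last holds). Time passes only in rows, so rows that repeat a pose let the fingers close. It gives the time, the measured TCP pose, the force and the opening at its end, in the units of the state.
- manip.read_state(): the state, without advancing time (a new reading comes with each control period).
- manip.camera(name): name is "scene" or "top"; returns (picture, depth): 400x640x3 uint8, red, green, blue; 400x640 float32, mm along the optical axis (not along the pixel's ray), 0 where there is no reading.
- manip.calibration(name): a dict with "fx", "fy", "cx", "cy" (pixels), "world_from_camera" (4x4, takes a point from camera to world coordinates). Camera axes: x right, y up, looking along -z (the intrinsics and any distortion apply to the point x, -y, -z); pixel columns grow to the right and rows downward; lengths in mm; the calibration is good to about 2 mm. A picture is of the moment at which its call begins. calibration takes no time and is no camera call.
- manip.sign_off(): hands the job in, once; it reports no verdict.
Trained networks look in the newest picture that a camera, given by its name, has taken for a name from the list of things; names that differ only in an ending like _2 or _b are one class to them, and where a whole thing is asked for, a point or a joint stands for the part that bears it (a point fixed in the world has none). Each returns a list of dicts, best first, with "p" (0 to 1); they miss things now and then, are a little off and sometimes report something else, mostly with a low value. They report only what shows in the picture. A call takes as long as a camera call. They do not tell look-alikes from the thing itself.
- manip.look_for(camera, label): "bbox" ([left, top, right, bottom] in pixels, round what is visible of it).
The state is a dict: "clock": time; "joints": joint angles; "qd": joint speeds; "effort": joint torques, N m; "eef_pos": TCP position; "eef_rot": TCP orientation; "wrist_force": force on the tool from outside, world axes, zero at the start; "moment": the same for the moment, N m; "finger_gap": finger opening in mm.
Only numpy, scipy, OpenCV 4.12 (cv2) and the standard library are available. Lean on these libraries where they do the work, as an engineer would, in place of code of your own. Each camera call takes 0.05 s, during which the arm holds its last target.

## Working session

There is one attempt and no reset: what is moved stays moved. The work goes in short steps, Python scripts to look and compute and a shell command to move; the robot and the scene stay as the last step left them, time stands still between calls to the robot, and variables do not carry over. Pictures are saved under pics/ and viewed, and the job is handed in when it is done.

```bash
ls; mkdir -p pics; python3 - <<'E'
from cell import manip
import cv2,numpy as np
s=manip.read_state(); print(s)
for n in("scene","top"):
    p,d=manip.camera(n); cv2.imwrite(f"pics/{n}0.png",p[:,:,::-1]); np.savez(f"{n}0.npz",p=p,d=d)
    print(n,manip.calibration(n))
E
```

```text
pics
{'clock': 0.0, 'joints': array([-1.32361883e+00,  3.00491363e-01,  1.52157836e+00, -1.84358996e-05,
        1.32069906e+00, -6.66112635e-02]), 'qd': array([-0.00135083,  0.00071689, -0.00026377, -0.00016135, -0.00165734,
        0.00075336]), 'effort': array([ 2.63013448e-03, -5.31798470e+01, -3.52729261e+01,  7.09083793e-02,
        2.43888900e-02, -9.54641678e-05]), 'eef_pos': array([ 169.68789165, -522.89331604,  204.87636766]), 'eef_rot': array([-3.14041794e+00, -6.04681066e-05,  3.13793301e-01]), 'wrist_force': array([ 0.04097999, -0.69125573,  0.39610829]), 'moment': array([-0.01791686, -0.02849656, -0.06598592]), 'finger_gap': 94.27458686718474}
scene {'fx': 471.24189725980494, 'fy': 471.24189725980494, 'cx': 316.4335361300934, 'cy': 201.36156631645537, 'world_from_camera': array([[-5.30408616e-01, -6.07271378e-01,  5.91513460e-01,
         1.26001200e+03],
       [ 8.47581499e-01, -3.66298833e-01,  3.83967143e-01,
         5.27161626e+02],
       [-1.65015657e-02,  7.05015347e-01,  7.09000042e-01,
         1.03104888e+03],
       [ 0.00000000e+00,  0.00000000e+00,  0.00000000e+00,
         1.00000000e+00]])}
top {'fx': 465.7718977704279, 'fy': 465.7718977704279, 'cx': 323.10206289000126, 'cy': 204.31804780853233, 'world_from_camera': array([[ 1.39741601e-02,  9.98077296e-01, -6.03857055e-02,
         4.02143360e+02],
       [-9.99793811e-01,  1.48369681e-02,  1.38635835e-02,
         6.18330946e+00],
       [ 1.47328687e-02,  6.01795227e-02,  9.98078838e-01,
         1.25025272e+03],
       [ 0.00000000e+00,  0.00000000e+00,  0.00000000e+00,
         1.00000000e+00]])}
```

View pics/scene0.png

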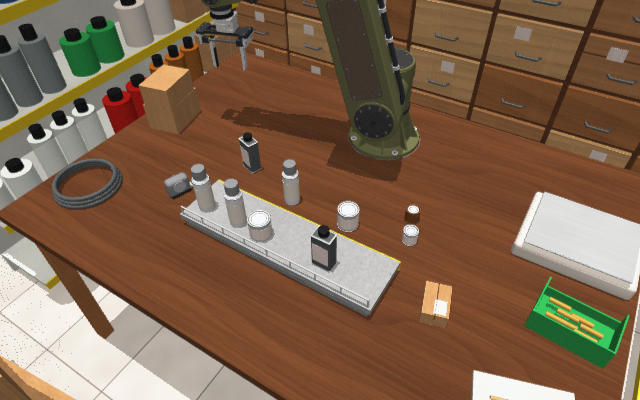

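View pics/top0.png

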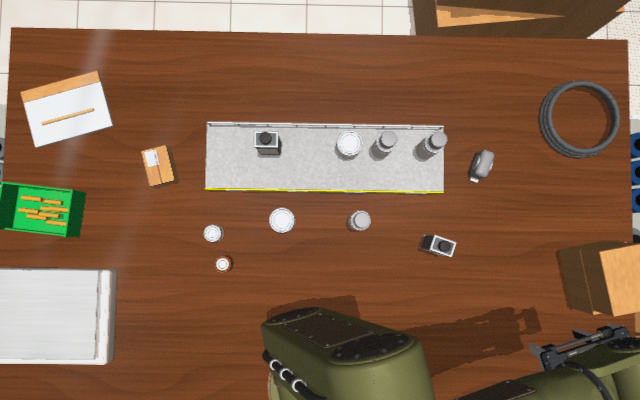

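```bash
cat > h.py <<'E'
import numpy as np,cv2
from cell import manip
def cloud(n,d):
    c=manip.calibration(n); v,u=np.indices(d.shape)
    P=np.stack([(u-c['cx'])/c['fx']*d,-(v-c['cy'])/c['fy']*d,-d],-1)
    M=c['world_from_camera']; return P@M[:3,:3].T+M[:3,3]
def px(n,pt):
    c=manip.calibration(n); M=c['world_from_camera']; q=M[:3,:3].T@(np.array(pt)-M[:3,3])
    return c['cx']+c['fx']*q[0]/-q[2], c['cy']-c['fy']*q[1]/-q[2]
E
python3 - <<'E'
from h import *
for n in("scene","top"):
    d=np.load(n+"0.npz")['d']; W=cloud(n,d); ok=d>0
    R=ok&(W[...,0]>250)&(W[...,0]<800)&(W[...,1]>-420)&(W[...,1]<420)
    z=W[...,2]
    print(n,"table z",np.median(z[R&(abs(z)<12)]),"shelf z",np.median(z[R&(abs(z-45)<8)]))
    k,l,st,ce=cv2.connectedComponentsWithStats(((z>12)&(z<240)&R).astype(np.uint8))
    for i in range(1,k):
        if st[i,4]<25: continue
        m=l==i; P=W[m]; print(i,st[i],'min',P.min(0).round(),'max',P.max(0).round())
    # things above shelf
    k,l,st,ce=cv2.connectedComponentsWithStats(((z>58)&(z<240)&R).astype(np.uint8))
    for i in range(1,k):
        if st[i,4]<25: continue
        m=l==i; P=W[m]; print(' sh',i,st[i],'min',P.min(0).round(),'max',P.max(0).round())
E
```

```text
scene table z -0.17666294428840956 shelf z 44.6359228992232
1 [239 132  22  39 574] min [ 351. -333.   12.] max [ 403. -268.  139.]
2 [282 160  18  44 623] min [ 415. -123.   12.] max [461. -73. 154.]
3 [  170   164   231   151 12618] min [ 508. -420.   12.] max [688. 299. 198.]
4 [337 201  23  29 544] min [402.  64.  12.] max [466. 129.  70.]
5 [405 204  16  19 232] min [294. 227.  13.] max [342. 270.  50.]
6 [402 225  17  19 258] min [375. 256.  12.] max [421. 298.  48.]
7 [420 281  24  41 488] min [522. 379.  12.] max [625. 420.  50.]
 sh 1 [239 132  20  28 390] min [ 351. -333.   58.] max [ 403. -269.  139.]
 sh 2 [282 160  17  32 452] min [ 415. -123.   59.] max [460. -73. 154.]
 sh 3 [191 164  24  46 724] min [ 600. -294.   58.] max [ 648. -244.  197.]
 sh 4 [177 173  10   9  34] min [ 559. -419.   58.] max [ 597. -403.   64.]
 sh 6 [224 179  22  47 748] min [ 601. -179.   58.] max [ 648. -128.  198.]
 sh 8 [337 201  23  18 306] min [402.  64.  58.] max [465. 128.  70.]
 sh 9 [180 206 190  99 428] min [ 673. -315.   58.] max [684. 290.  82.]
 sh 10 [247 210  25  30 607] min [ 5
[... 688 characters left out ...]
7. 225.  14.] max [339. 268.  52.]
 sh 1 [207 122 237   7 486] min [ 675. -316.   58.] max [682. 288.  84.]
 sh 2 [254 131  28  24 585] min [600.  99.  58.] max [640. 157. 185.]
 sh 3 [337 130  26  29 582] min [ 593. -104.   58.] max [657. -42. 119.]
 sh 4 [372 131  25  27 497] min [ 595. -180.   58.] max [ 643. -133.  201.]
 sh 5 [417 132  31  27 563] min [ 595. -294.   59.] max [ 643. -249.  202.]
 sh 8 [476 160   7  16  59] min [ 556. -420.   58.] max [ 595. -405.   67.]
 sh 10 [270 208  25  25 485] min [402.  63.  58.] max [463. 124.  73.]
 sh 11 [350 211  21  20 337] min [ 409. -126.   59.] max [456. -78. 155.]
 sh 12 [425 235  32  22 462] min [ 349. -337.   58.] max [ 400. -272.  139.]
```

```bash
python3 - <<'E'
import cv2,numpy as np
a=cv2.imread("pics/top0.png")[110:280,140:510]; cv2.imwrite("pics/topz.png",cv2.resize(a,None,fx=2.15,fy=2.15,interpolation=cv2.INTER_CUBIC))
a=cv2.imread("pics/scene0.png")[120:330,150:470]; cv2.imwrite("pics/scenez.png",cv2.resize(a,None,fx=2.4,fy=2.4,interpolation=cv2.INTER_CUBIC))
E
```

```text
(no output)
```

View pics/topz.png

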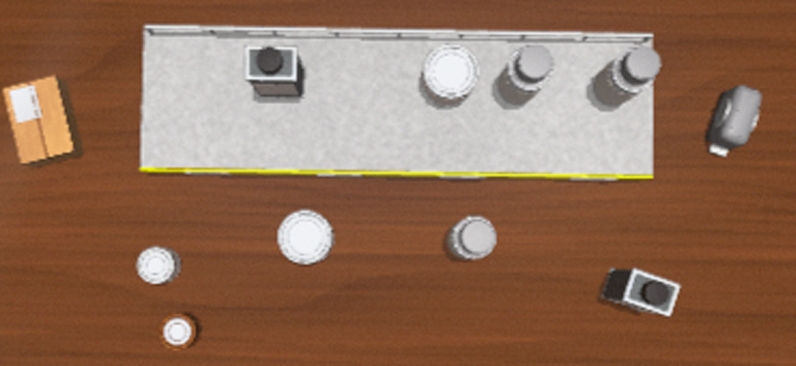

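View pics/scenez.png

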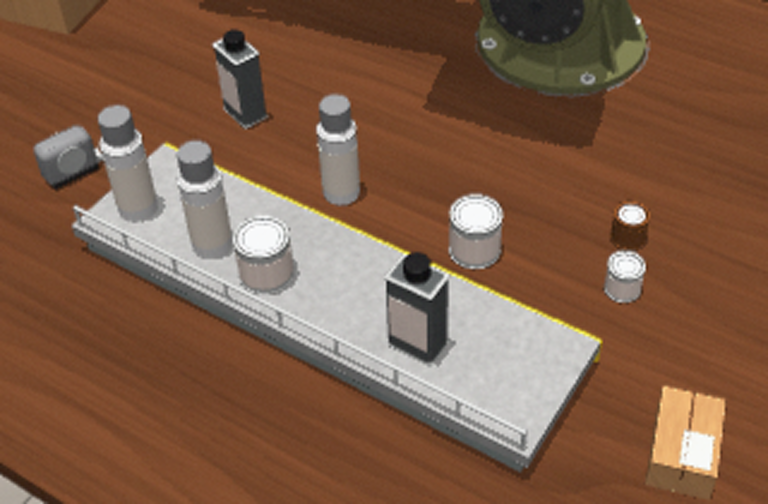

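```bash
cat >> h.py <<'E'
from scipy.optimize import least_squares
def cyl(W,ok,c0,r,zlo,zhi,tops=None):
    """side fit: points within zlo..zhi near c0"""
    D=np.hypot(W[...,0]-c0[0],W[...,1]-c0[1])
    m=ok&(D<r+10)&(W[...,2]>zlo)&(W[...,2]<zhi); P=W[m]
    f=lambda c:np.hypot(P[:,0]-c[0],P[:,1]-c[1])-r
    s=least_squares(f,c0,loss='soft_l1',f_scale=1.5)
    out=[s.x.round(1),len(P),np.std(f(s.x)).round(2)]
    if tops:
        for rt,zt in tops:
            D=np.hypot(W[...,0]-s.x[0],W[...,1]-s.x[1])
            m=ok&(D<rt+9)&(abs(W[...,2]-zt)<9); P=W[m]
            if len(P)>8:
                h=cv2.minEnclosingCircle(P[:,:2].astype(np.float32)); out+=['top',P[:,:2].mean(0).round(1),((P[:,:2].max(0)+P[:,:2].min(0))/2).round(1),np.median(P[:,2]).round(1),len(P),round(h[1],1)]
    return out
def rect(W,ok,c0,zt,R=45,dz=8,rmin=0):
    D=np.hypot(W[...,0]-c0[0],W[...,1]-c0[1]); m=ok&(D<R)&(abs(W[...,2]-zt)<dz); P=W[m]
    return cv2.minAreaRect(P[:,:2].astype(np.float32)),P[:,:2].mean(0).round(1),np.median(P[:,2]).round(1),len(P)
E
python3 - <<'E'
from h import *
for n in("scene","top"):
    d=np.load(n+"0.npz")['d']; W=cloud(n,d); ok=d>0; print(n)
    T=lambda name,*a:print(' ',name,*a)
    T('tin',cyl(W,ok,(433,96),32,8,60,[(32,66)]))
    T('sample',cyl(W,ok,(398,276),22,8,40,[(22,45)]))
    T('brown',cyl(W,ok,(318,247),22,8,40,[(22,45)]))
    T('spray',cyl(W,ok,(437,-99),24,8,108,[(19,150)]))
    T('tin_shelf',cyl(W,ok,(626,-72),32,53,105,[(32,111)]))
    T('spray_l',cyl(W,ok,(622,-154),24,53,153,[(19,195)]))
    T('spray_r',cyl(W,ok,(622,-269),24,53,153,[(19,195)]))
    T('can',rect(W,ok,(375,-302),115),rect(W,ok,(375,-302),135,25))
    T('can_shelf',rect(W,ok,(622,130),160),rect(W,ok,(622,130),180,25))
    z=W[...,2]; m=(abs(z-45)<4)&ok&(W[...,0]>480)&(W[...,0]<720)&(abs(W[...,1])<330)
    T('shelf',cv2.minAreaRect(W[m][:,:2].astype(np.float32)))
E
```

```text
scene
  tin [array([431. ,  95.7]), 276, np.float64(3.4), 'top', array([433.7,  96.9]), array([433.2,  96. ]), np.float64(63.7), 312, 33.2]
  sample [array([395.1, 275.3]), 129, np.float64(3.62), 'top', array([398. , 276.5]), array([396.6, 277.1]), np.float64(42.9), 166, 23.8]
  brown [array([316.5, 247. ]), 124, np.float64(3.83), 'top', array([319.8, 248.5]), array([317.7, 248.3]), np.float64(43.0), 150, 24.2]
  spray [array([ 433.2, -100.4]), 383, np.float64(1.75), 'top', array([437.4, -97.3]), array([435.7, -99.4]), np.float64(148.6), 112, 20.4]
  tin_shelf [array([623.8, -72.2]), 304, np.float64(3.39), 'top', array([626.2, -69.8]), array([626.1, -70.2]), np.float64(108.3), 359, 33.0]
  spray_l [array([ 620.1, -155.4]), 450, np.float64(1.51), 'top', array([ 623.4, -152.7]), array([ 622.9, -155. ]), np.float64(193.6), 135, 20.7]
  spray_r [array([ 620.1, -271.5]), 445, np.float64(1.65), 'top', array([ 623.3, -268.2]), array([ 621.5, -269.3]), np.float64(193.7), 127, 20.3]
  can (((375.5833435058594, -297.82586669921875), (60.8400993347168, 41.644752502441406), 68.56096649169922), a
[... 1647 characters left out ...]
63769531), (57.489471435546875, 38.43437957763672), 71.32257080078125), array([ 374.5, -300.8]), np.float64(114.7), 259) (((373.8770751953125, -303.010009765625), (24.06007957458496, 25.916767120361328), 0.881782591342926), array([ 374. , -302.7]), np.float64(134.9), 108)
  can_shelf (((620.7125244140625, 127.96365356445312), (38.958866119384766, 57.18605041503906), 0.038376450538635254), array([618.6, 127.1]), np.float64(160.0), 282) (((620.1437377929688, 127.0679702758789), (26.012271881103516, 25.506303787231445), 0.9864194393157959), array([619.9, 127.4]), np.float64(180.2), 116)
  shelf ((596.2344360351562, -13.93536376953125), (174.7374725341797, 620.0194091796875), 0.0495833083987236)
```

```bash
python3 -m inch '{"grip":[1,1,1,1,1,1,1,1,1,1],"travel":[[3,7,2],[7,16,2],[11,25,2],[15,34,2],[19,43,2],[23,52,2],[26.3,61.7,2],[26.3,61.7,2],[26.3,61.7,2],[26.3,61.7,2]],"turn":[[0,0,8],[0,0,16],[0,0,25],[0,0,35],[0,0,45],[0,0,55],[0,0,65],[0,0,72],[0,0,72],[0,0,72]]}' 30
```

```text
clock: 1.35
eef_pos: [414.9, 51.9, 224.9]
eef_rot: [-3.141, 0.0, 1.571]
wrist_force: [1.4, -1.5, 0.1]
finger_gap: 94.1
```

```bash
python3 -m inch '{"grip":[1,1,1,1,1,1,1,1,1,1],"travel":[[1.81,4.26,0],[1.81,4.26,-4],[1.81,4.26,-8],[1.81,4.26,-11],[1.81,4.26,-14],[1.81,4.26,-14],[1.81,4.26,-14],[1.81,4.26,-14],[1.81,4.26,-14],[1.81,4.26,-14]],"turn":[[0,0,0],[0,0,0],[0,0,0],[0,0,0],[0,0,0],[0,0,0],[0,0,0],[0,0,0],[0,0,0],[0,0,0]]}'; python3 - <<'E'
from h import *
for n in("scene","top"):
    p,d=manip.camera(n); cv2.imwrite(f"pics/{n}1.png",p[:,:,::-1]); np.savez(f"{n}1.npz",p=p,d=d)
a=cv2.imread("pics/scene1.png")[130:330,250:470];b=cv2.imread("pics/top1.png")[150:300,180:400]
cv2.imwrite("pics/m1.png",np.vstack([cv2.resize(a,None,fx=1.7,fy=1.7),cv2.resize(b,None,fx=1.7,fy=1.7)]))
E
```

```text
clock: 2.6
eef_pos: [433.1, 94.5, 85.3]
eef_rot: [-3.142, -0.0, 1.571]
wrist_force: [-0.2, -0.3, -0.9]
finger_gap: 94.2
```

View pics/m1.png

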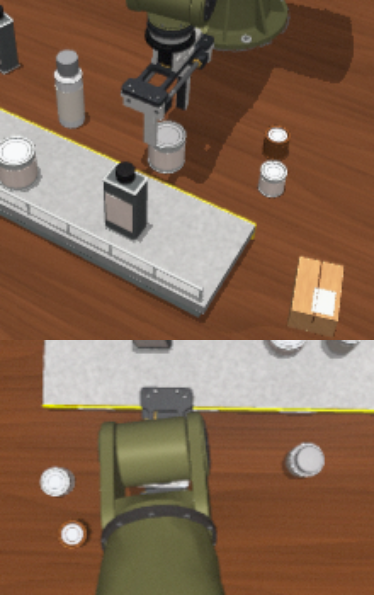

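```bash
python3 - <<'E'
from h import *
d=np.load("scene1.npz")['d']; W=cloud("scene",d)
m=(d>0)&(abs(W[...,0]-490)<12)&(abs(W[...,1]-94)<25)&(W[...,2]>88)&(W[...,2]<135)
P=W[m]; print(len(P),P.min(0),P.max(0),np.median(P,0))
E
python3 -m inch '{"grip":[1,1,1,1,1,1,-1,-1,-1,-1],"travel":[[0,0,-2],[0,0,-4],[0,0,-5.9],[0,0,-5.9],[0,0,-5.9],[0,0,-5.9],[0,0,-5.9],[0,0,-5.9],[0,0,-5.9],[0,0,-5.9]],"turn":[[0,0,0],[0,0,0],[0,0,0],[0,0,0],[0,0,0],[0,0,0],[0,0,0],[0,0,0],[0,0,0],[0,0,0]]}' 30
```

```text
81 [480.05615877  86.76518778  92.75370388] [495.54567193 104.99758387 134.22606643] [491.79046138  98.16142245 114.27422873]
clock: 3.95
eef_pos: [433.0, 94.5, 26.2]
eef_rot: [-3.141, -0.0, 1.571]
wrist_force: [-1.2, 0.2, 2.9]
finger_gap: 63.6
```

```bash
python3 -m inch '{"grip":[-1,-1,-1,-1,-1,-1,-1,-1,-1,-1],"travel":[[0,0,1],[0,0,3],[0,0,6],[0,0,9],[0,0,12],[0,0,14],[2,-2,14.5],[5,-5,14.5],[8,-8,14.5],[11,-10,14.5]],"turn":[[0,0,0],[0,0,0],[0,0,0],[0,0,0],[0,0,0],[0,0,0],[0,0,0],[0,0,0],[0,0,0],[0,0,0]]}'
```

```text
clock: 5.2
eef_pos: [543.6, -6.8, 171.4]
eef_rot: [-3.141, 0.0, 1.57]
wrist_force: [-0.2, 0.8, -3.7]
finger_gap: 63.5
```

```bash
python3 -m inch '{"grip":[-1,-1,-1,-1,-1,-1,-1,-1],"travel":[[2.5,-2,0],[5,-4,0],[7,-5.8,0],[8.2,-6.5,0],[8.2,-6.5,-1],[8.2,-6.5,-1],[8.2,-6.5,-1],[8.2,-6.5,-1]],"turn":[[0,0,0],[0,0,0],[0,0,0],[0,0,0],[0,0,0],[0,0,0],[0,0,0],[0,0,0]]}'; python3 - <<'E'
from h import *
for n in("scene","top"):
    p,d=manip.camera(n); cv2.imwrite(f"pics/{n}2.png",p[:,:,::-1]); np.savez(f"{n}2.npz",p=p,d=d)
a=cv2.imread("pics/scene2.png")[120:290,180:350];b=cv2.imread("pics/top2.png")[80:250,260:430]
cv2.imwrite("pics/m2.png",np.hstack([cv2.resize(a,None,fx=2.35,fy=2.35,interpolation=cv2.INTER_CUBIC),cv2.resize(b,None,fx=2.3,fy=2.35)]))
d=np.load("scene2.npz")['d']; W=cloud("scene",d); ok=d>0
print(cyl(W,ok,(625,-72),32,55,103)); print(cyl(W,ok,(625,-72),32,140,195))
for lo,hi in((52,105),(140,198)):
    D=np.hypot(W[...,0]-625,W[...,1]+72);P=W[ok&(D<44)&(W[...,2]>lo)&(W[...,2]<hi)];print(P.min(0),P.max(0))
E
```

```text
clock: 6.2
eef_pos: [625.5, -71.6, 161.9]
eef_rot: [-3.141, 0.0, 1.57]
wrist_force: [-0.2, -0.5, -3.9]
finger_gap: 63.7
[array([623.8, -72.3]), 274, np.float64(1.47)]
[array([625.5, -71. ]), 331, np.float64(2.51)]
[601.64403986 -92.03896113  52.21381947] [658.81144723 -38.48234627 104.86501637]
[583.72868969 -86.79534321 140.01800579] [668.92572853 -37.30253544 197.99389711]
```

View pics/m2.png

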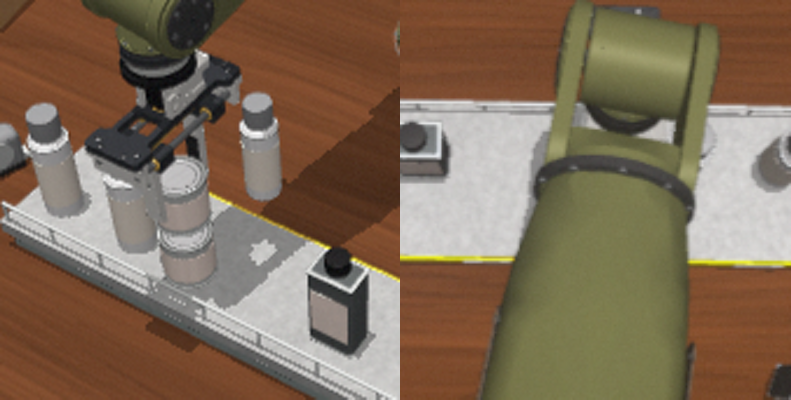

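```bash
python3 - <<'E'
from h import *
def fit(f,zc,c0=(625,-72),az=(5,75)):
    d=np.load(f)['d']; W=cloud("scene",d); ok=d>0
    A=np.degrees(np.arctan2(W[...,1]-c0[1],W[...,0]-c0[0])); D=np.hypot(W[...,0]-c0[0],W[...,1]-c0[1])
    m=ok&(A>az[0])&(A<az[1])&(D<42)&(D>24)&(abs(W[...,2]-zc)<16); P=W[m]
    s=least_squares(lambda c:np.hypot(P[:,0]-c[0],P[:,1]-c[1])-32,c0,loss='soft_l1',f_scale=.7)
    return s.x.round(2),len(P),np.std(s.fun).round(2)
for az in((15,75),(20,100),(25,110)):
  print(az,fit("scene0.npz",78,az=az),fit("scene2.npz",78,az=az),fit("scene2.npz",169,az=az),fit("scene2.npz",172,az=az))
E
python3 - <<'E'
import cv2,numpy as np
a=cv2.imread("pics/scene2.png")[175:250,230:290]; cv2.imwrite("pics/m3.png",cv2.resize(a,None,fx=8,fy=8,interpolation=cv2.INTER_NEAREST))
E
```

```text
(15, 75) (array([624.24, -72.09]), 91, np.float64(1.59)) (array([624.61, -72.7 ]), 93, np.float64(1.6)) (array([625.6 , -71.04]), 116, np.float64(1.88)) (array([625.49, -70.8 ]), 117, np.float64(1.92))
(20, 100) (array([624.62, -72.41]), 114, np.float64(1.47)) (array([624.42, -72.36]), 114, np.float64(1.5)) (array([625.46, -71.13]), 140, np.float64(1.43)) (array([625.56, -71.11]), 139, np.float64(1.49))
(25, 110) (array([624.78, -72.4 ]), 112, np.float64(1.43)) (array([624.37, -72.33]), 117, np.float64(1.49)) (array([625.5 , -71.13]), 137, np.float64(1.43)) (array([625.56, -71.08]), 135, np.float64(1.48))
```

View pics/m3.png

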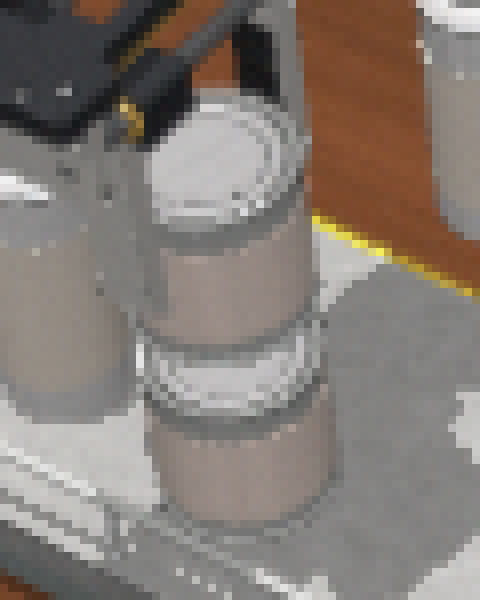

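```bash
python3 -m inch '{"grip":[-1,-1,-1,-1,-1,-1,-1,-1,-1],"travel":[[-0.1,-0.12,0],[-0.1,-0.12,-0.8],[-0.1,-0.12,-1.4],[-0.1,-0.12,-1.9],[-0.1,-0.12,-2.2],[-0.1,-0.12,-2.35],[-0.1,-0.12,-2.4],[-0.1,-0.12,-2.4],[-0.1,-0.12,-2.4]],"turn":[[0,0,0],[0,0,0],[0,0,0],[0,0,0],[0,0,0],[0,0,0],[0,0,0],[0,0,0],[0,0,0]]}'
```

```text
clock: 7.42
eef_pos: [624.6, -72.9, 137.9]
eef_rot: [-3.141, 0.0, 1.57]
wrist_force: [0.3, 0.0, -4.4]
finger_gap: 63.4
```

```bash
python3 -m inch '{"grip":[-1,-1,-1,-1],"travel":[[0,0,-0.04],[0,0,-0.08],[0,0,-0.1],[0,0,-0.1]],"turn":[[0,0,0],[0,0,0],[0,0,0],[0,0,0]]}'
```

```text
clock: 7.92
eef_pos: [624.6, -72.9, 137.2]
eef_rot: [-3.141, 0.0, 1.57]
wrist_force: [-1.5, -0.8, 0.2]
finger_gap: 63.5
```

```bash
python3 -m inch '{"grip":[0.45,0.6,0.75,0.9,0.9,0.9,0.9,0.9,0.9,0.9],"travel":[[0,0,0],[0,0,0],[0,0,0],[0,0,0],[0,0,0],[0,0,2],[0,0,4],[0,0,7],[0,0,10],[0,0,11]],"turn":[[0,0,0],[0,0,0],[0,0,0],[0,0,0],[0,0,0],[0,0,0],[0,0,0],[0,0,0],[0,0,0],[0,0,0]]}'; python3 - <<'E'
from h import *
for n in("scene",):
    p,d=manip.camera(n); cv2.imwrite(f"pics/{n}3.png",p[:,:,::-1]); np.savez(f"{n}3.npz",p=p,d=d)
def fit(f,zc,c0=(625,-72),az=(5,75),r=32,h=16):
    d=np.load(f)['d']; W=cloud("scene",d); ok=d>0
    A=np.degrees(np.arctan2(W[...,1]-c0[1],W[...,0]-c0[0])); D=np.hypot(W[...,0]-c0[0],W[...,1]-c0[1])
    m=ok&(A>az[0])&(A<az[1])&(D<r+10)&(D>r-8)&(abs(W[...,2]-zc)<h); P=W[m]
    s=least_squares(lambda c:np.hypot(P[:,0]-c[0],P[:,1]-c[1])-r,c0,loss='soft_l1',f_scale=.7)
    return s.x.round(2),len(P),np.std(s.fun).round(2)
for az in((15,75),(20,100),(-30,110)):
  print(az,fit("scene3.npz",78,az=az),fit("scene3.npz",144,az=az))
a=cv2.imread("pics/scene3.png")[140:260,180:330]; cv2.imwrite("pics/m4.png",cv2.resize(a,None,fx=4,fy=4,interpolation=cv2.INTER_CUBIC))
E
```

```text
clock: 9.18
eef_pos: [625.0, -73.0, 248.9]
eef_rot: [3.139, 0.001, 1.57]
wrist_force: [-0.3, 0.2, -0.8]
finger_gap: 88.9
(15, 75) (array([623.36, -71.88]), 95, np.float64(1.71)) (array([624.35, -71.85]), 98, np.float64(1.45))
(20, 100) (array([623.59, -72.1 ]), 117, np.float64(1.55)) (array([624.5 , -72.01]), 128, np.float64(1.37))
(-30, 110) (array([623.51, -72.11]), 170, np.float64(1.51)) (array([623.94, -71.71]), 185, np.float64(1.31))
```

View pics/m4.png

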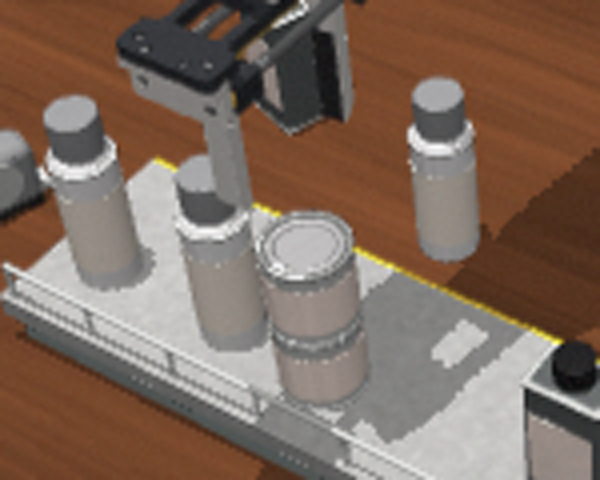

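```bash
python3 -m inch '{"grip":[0.6,0.6,0.6,0.6,0.6,0.6,0.6,0.6,0.6,0.6],"travel":[[-2,3,0],[-5,8,0],[-8,13,0],[-11,18,-1],[-14,23,-3],[-17,28,-5],[-20,32,-8],[-22.8,34.8,-11],[-22.8,34.8,-14],[-22.8,34.8,-16]],"turn":[[0,0,0],[0,0,0],[0,0,0],[0,0,0],[0,0,0],[0,0,0],[0,0,0],[0,0,0],[0,0,0],[0,0,0]]}'
```

```text
clock: 10.48
eef_pos: [395.7, 274.8, 86.7]
eef_rot: [3.142, 0.002, 1.571]
wrist_force: [0.6, -0.7, 0.1]
finger_gap: 75.1
```

```bash
python3 - <<'E'
from h import *
print(manip.read_state()['eef_pos'],manip.read_state()['eef_rot'])
for n in("scene",):
    p,d=manip.camera(n); cv2.imwrite(f"pics/{n}4.png",p[:,:,::-1]); np.savez(f"{n}4.npz",p=p,d=d)
a=cv2.imread("pics/scene4.png")[140:290,330:480]; cv2.imwrite("pics/m5.png",cv2.resize(a,None,fx=4,fy=4,interpolation=cv2.INTER_CUBIC))
E
```

```text
[395.67196767 274.82539304  86.70950509] [3.14155539e+00 2.02242661e-03 1.57125867e+00]
```

View pics/m5.png

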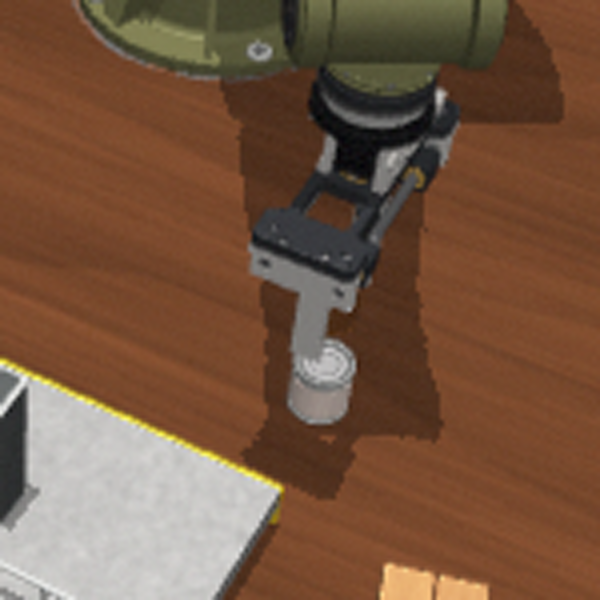

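```bash
python3 -m inch '{"grip":[0.6,0.6,0.6,0.6,0.6,-1,-1,-1,-1,-1],"travel":[[0.1,0,-3],[0.1,0,-5],[0.1,0,-6.5],[0.1,0,-7.2],[0.1,0,-7.2],[0.1,0,-7.2],[0.1,0,-7.2],[0.1,0,-7.2],[0.1,0,-7.2],[0.1,0,-7.2]],"turn":[[0,0,0],[0,0,0],[0,0,0],[0,0,0],[0,0,0],[0,0,0],[0,0,0],[0,0,0],[0,0,0],[0,0,0]]}' 15
```

```text
clock: 11.78
eef_pos: [396.1, 274.2, 12.9]
eef_rot: [-3.139, 0.003, 1.571]
wrist_force: [-1.9, -1.0, 3.4]
finger_gap: 43.7
```

```bash
python3 -m inch '{"grip":[-1,-1,-1,-1,-1,-1,-1,-1,-1,-1],"travel":[[0,0,1],[0,0,4],[0,0,8],[0,0,12],[0,0,16],[0,0,19],[1,-2,20.4],[4,-6,20.4],[8,-12,20.4],[12,-18,20.4]],"turn":[[0,0,0],[0,0,0],[0,0,0],[0,0,0],[0,0,0],[0,0,0],[0,0,0],[0,0,0],[0,0,0],[0,0,0]]}'
```

```text
clock: 13.02
eef_pos: [506.1, 108.6, 217.6]
eef_rot: [-3.14, 0.003, 1.571]
wrist_force: [2.4, 1.9, -0.3]
finger_gap: 43.5
```

```bash
python3 -m inch '{"grip":[-1,-1,-1,-1,-1,-1,-1,-1],"travel":[[3,-4.5,0],[6,-9.1,0],[9,-14,0],[11,-17,0],[11.9,-18.2,0],[11.9,-18.2,-0.3],[11.9,-18.2,-0.3],[11.9,-18.2,-0.3]],"turn":[[0,0,0],[0,0,0],[0,0,0],[0,0,0],[0,0,0],[0,0,0],[0,0,0],[0,0,0]]}'; cat >> h.py <<'E'
def fit(f,zc,c0=(625,-72),az=(5,75),r=32,h=16):
    d=np.load(f)['d']; W=cloud("scene",d); ok=d>0
    A=np.degrees(np.arctan2(W[...,1]-c0[1],W[...,0]-c0[0])); D=np.hypot(W[...,0]-c0[0],W[...,1]-c0[1])
    m=ok&(A>az[0])&(A<az[1])&(D<r+10)&(D>r-8)&(abs(W[...,2]-zc)<h); P=W[m]
    s=least_squares(lambda c:np.hypot(P[:,0]-c[0],P[:,1]-c[1])-r,c0,loss='soft_l1',f_scale=.7)
    return s.x.round(2),len(P),np.std(s.fun).round(2)
def snap(n,tag):
    p,d=manip.camera(n); cv2.imwrite(f"pics/{n}{tag}.png",p[:,:,::-1]); np.savez(f"{n}{tag}.npz",p=p,d=d); return p[:,:,::-1],d
E
python3 - <<'E'
from h import *
p,d=snap("scene",5); print(manip.read_state()['eef_pos'])
for az in((20,75),(30,100),(35,110)):
  print(az,fit("scene5.npz",144,az=az),fit("scene5.npz",223,az=az,r=22,h=10),fit("scene5.npz",220,az=az,r=22,h=10))
cv2.imwrite("pics/m6.png",cv2.resize(p[140:260,200:320],None,fx=5,fy=5,interpolation=cv2.INTER_CUBIC))
E
```

```text
clock: 14.02
eef_pos: [624.8, -72.4, 215.0]
eef_rot: [-3.14, 0.003, 1.573]
wrist_force: [-0.1, -0.7, -0.8]
finger_gap: 43.6
[624.86711859 -72.52442589 215.026797  ]
(20, 75) (array([624.21, -71.67]), 92, np.float64(1.64)) (array([625.89, -72.02]), 49, np.float64(1.76)) (array([625.91, -72.16]), 49, np.float64(1.71))
(30, 100) (array([624.78, -72.19]), 109, np.float64(1.45)) (array([625.28, -71.73]), 54, np.float64(1.35)) (array([625.15, -71.8 ]), 54, np.float64(1.21))
(35, 110) (array([624.39, -72.02]), 112, np.float64(1.38)) (array([625.35, -71.68]), 53, np.float64(1.32)) (array([625.25, -71.77]), 54, np.float64(1.16))
```

View pics/m6.png

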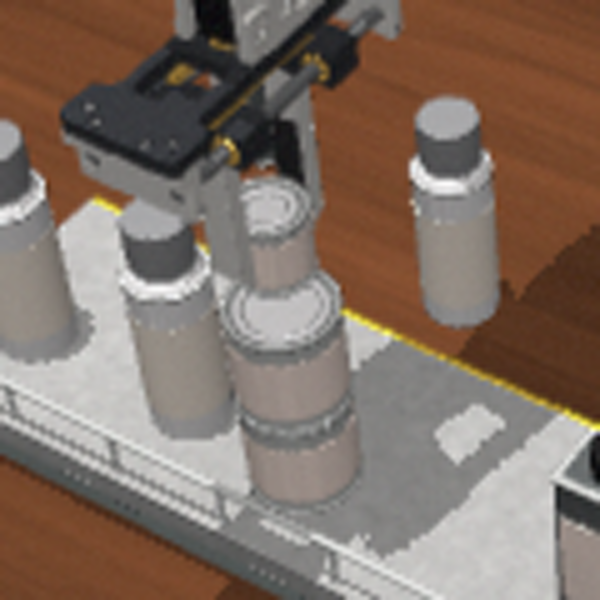

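```bash
python3 -m inch '{"grip":[-1,-1,-1,-1,-1,-1,-1,-1],"travel":[[-0.07,-0.02,-0.7],[-0.07,-0.02,-1.3],[-0.07,-0.02,-1.8],[-0.07,-0.02,-2.1],[-0.07,-0.02,-2.3],[-0.07,-0.02,-2.4],[-0.07,-0.02,-2.4],[-0.07,-0.02,-2.4]],"turn":[[0,0,0],[0,0,0],[0,0,0],[0,0,0],[0,0,0],[0,0,0],[0,0,0],[0,0,0]]}';python3 -m inch '{"grip":[-1,-1,-1],"travel":[[0,0,-0.05],[0,0,-0.1],[0,0,-0.1]],"turn":[[0,0,0],[0,0,0],[0,0,0]]}'
```

```text
clock: 15.08
eef_pos: [624.2, -72.8, 191.2]
eef_rot: [-3.141, 0.003, 1.572]
wrist_force: [-0.6, 0.8, -1.4]
finger_gap: 43.5
clock: 15.45
eef_pos: [624.2, -72.8, 190.1]
eef_rot: [-3.141, 0.003, 1.572]
wrist_force: [-0.3, 0.3, -1.0]
finger_gap: 43.7
```

```bash
python3 -m inch '{"grip":[-1,-1,-1],"travel":[[0,0,-0.05],[0,0,-0.08],[0,0,-0.08]],"turn":[[0,0,0],[0,0,0],[0,0,0]]}'; python3 -m inch '{"grip":[-1,-1,-1],"travel":[[0,0,-0.05],[0,0,-0.08],[0,0,-0.08]],"turn":[[0,0,0],[0,0,0],[0,0,0]]}'
```

```text
clock: 15.82
eef_pos: [624.3, -72.7, 190.0]
eef_rot: [-3.141, 0.003, 1.572]
wrist_force: [-1.8, 0.2, 5.2]
finger_gap: 43.9
clock: 16.2
eef_pos: [624.3, -72.8, 189.9]
eef_rot: [3.141, 0.004, 1.572]
wrist_force: [-3.0, 0.4, 7.2]
finger_gap: 43.4
```

```bash
python3 -m inch '{"grip":[-1,0.05,0.2,0.35,0.5,0.5,0.5,0.5,0.5,0.5],"travel":[[0,0,0.03],[0,0,0.03],[0,0,0.03],[0,0,0.03],[0,0,0.03],[0,0,0.03],[0,0,2],[0,0,4],[0,0,7],[0,0,9]],"turn":[[0,0,0],[0,0,0],[0,0,0],[0,0,0],[0,0,0],[0,0,0],[0,0,0],[0,0,0],[0,0,0],[0,0,0]]}'
python3 - <<'E'
from h import *
p,d=snap("scene",6)
for az in((20,75),(30,100),(35,110)):
  print(az,fit("scene6.npz",78,az=az),fit("scene6.npz",144,az=az),fit("scene6.npz",199,az=az,r=22,h=12))
cv2.imwrite("pics/m7.png",cv2.resize(p[140:260,180:330],None,fx=5,fy=5,interpolation=cv2.INTER_CUBIC))
E
```

```text
clock: 17.45
eef_pos: [624.5, -72.8, 281.4]
eef_rot: [3.14, 0.004, 1.572]
wrist_force: [0.4, -0.2, -0.2]
finger_gap: 70.5
(20, 75) (array([624.67, -73.03]), 89, np.float64(1.7)) (array([623.97, -71.32]), 101, np.float64(1.35)) (array([623.03, -70.61]), 57, np.float64(1.64))
(30, 100) (array([624.11, -72.43]), 106, np.float64(1.6)) (array([624.64, -71.92]), 114, np.float64(1.37)) (array([624.44, -71.62]), 68, np.float64(1.43))
(35, 110) (array([624.09, -72.42]), 105, np.float64(1.55)) (array([624.69, -71.96]), 113, np.float64(1.34)) (array([624.87, -71.84]), 67, np.float64(1.41))
```

View pics/m7.png

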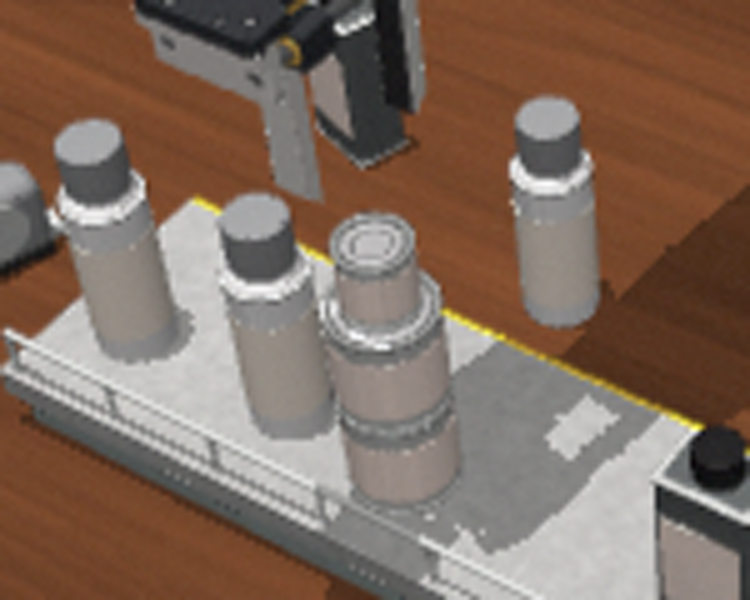

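```bash
python3 - <<'E'
from h import *
# robust: fit 38x56 prism side+ top to clouds
def prism(files,c0,y0,z0,crop=45):
    out=[]
    for n,f in files:
        d=np.load(f)['d'];W=cloud(n,d);D=np.hypot(W[...,0]-c0[0],W[...,1]-c0[1])
        P=W[(d>0)&(D<crop)&(W[...,2]>z0+10)&(W[...,2]<z0+113)]
        T=W[(d>0)&(D<crop)&(abs(W[...,2]-z0-115)<6)]
        def f_(q):
            c,s=np.cos(q[2]),np.sin(q[2]); r=[]
            x=(P[:,0]-q[0])*c+(P[:,1]-q[1])*s; y=-(P[:,0]-q[0])*s+(P[:,1]-q[1])*c
            qx=np.abs(x)-19;qy=np.abs(y)-28
            sd=np.hypot(np.maximum(qx,0),np.maximum(qy,0))+np.minimum(np.maximum(qx,qy),0)
            x=(T[:,0]-q[0])*c+(T[:,1]-q[1])*s; y=-(T[:,0]-q[0])*s+(T[:,1]-q[1])*c
            ot=np.hypot(np.maximum(np.abs(x)-19,0),np.maximum(np.abs(y)-28,0))
            return np.r_[sd,ot]
        s=least_squares(f_,[*c0,y0],loss='soft_l1',f_scale=1,x_scale=[1,1,.02])
        out.append((n,s.x[:2].round(1),np.degrees(s.x[2]).round(2),len(P),len(T),np.abs(s.fun).mean().round(2)))
    return out
for y0 in(-.25,-.45):print(prism([("scene","scene0.npz"),("top","top0.npz")],(375,-301),y0,0))
for y0 in(-.05,.05):print(prism([("scene","scene0.npz"),("top","top0.npz")],(621,129),y0,45))
E
```

```text
[('scene', array([ 373.9, -302.2]), np.float64(-19.19), 446, 102, np.float64(1.33)), ('top', array([ 373.7, -303.9]), np.float64(-19.22), 215, 251, np.float64(0.58))]
[('scene', array([ 373.9, -302.2]), np.float64(-19.19), 446, 102, np.float64(1.33)), ('top', array([ 373.7, -303.9]), np.float64(-19.22), 215, 251, np.float64(0.58))]
[('scene', array([620.5, 129.6]), np.float64(-0.14), 669, 211, np.float64(0.82)), ('top', array([620.7, 128.1]), np.float64(0.08), 239, 279, np.float64(0.54))]
[('scene', array([620.5, 129.6]), np.float64(-0.14), 669, 211, np.float64(0.82)), ('top', array([620.7, 128.1]), np.float64(0.08), 239, 279, np.float64(0.54))]
```

```bash
python3 -m inch '{"grip":[0.7,0.7,0.7,0.7,0.7,0.7,0.7,0.7,0.7,0.7],"travel":[[-2,-2,0],[-5,-5,0],[-8,-8,0],[-12,-11,0],[-16,-15,0],[-20,-18,0],[-23,-21,-2],[-25,-23,-3],[-25,-23,-4],[-25,-23,-4]],"turn":[[0,0,-8],[0,0,-18],[0,0,-28],[0,0,-38],[0,0,-48],[0,0,-58],[0,0,-68],[0,0,-78],[0,0,-88],[0,0,-98]]}'
```

```text
clock: 18.75
eef_pos: [374.3, -302.9, 242.8]
eef_rot: [3.138, 0.005, -0.145]
wrist_force: [-0.0, 0.1, -0.1]
finger_gap: 80.1
```

```bash
python3 -m inch '{"grip":[0.7,0.7,0.7,0.7,0.7,0.7,0.7],"travel":[[-0.05,0,0],[-0.05,0,0],[-0.05,0,-2],[-0.05,0,-5],[-0.05,0,-8],[-0.05,0,-8],[-0.05,0,-8]],"turn":[[0,0,-6],[0,0,-10.9],[0,0,-10.9],[0,0,-10.9],[0,0,-10.9],[0,0,-10.9],[0,0,-10.9]]}'
python3 - <<'E'
from h import *
p,d=snap("scene",7)
cv2.imwrite("pics/m8.png",cv2.resize(p[80:200,180:330],None,fx=5,fy=5,interpolation=cv2.INTER_CUBIC))
E
```

```text
clock: 19.62
eef_pos: [374.2, -303.2, 163.9]
eef_rot: [3.137, 0.004, -0.335]
wrist_force: [0.3, 0.1, 0.3]
finger_gap: 79.8
```

View pics/m8.png

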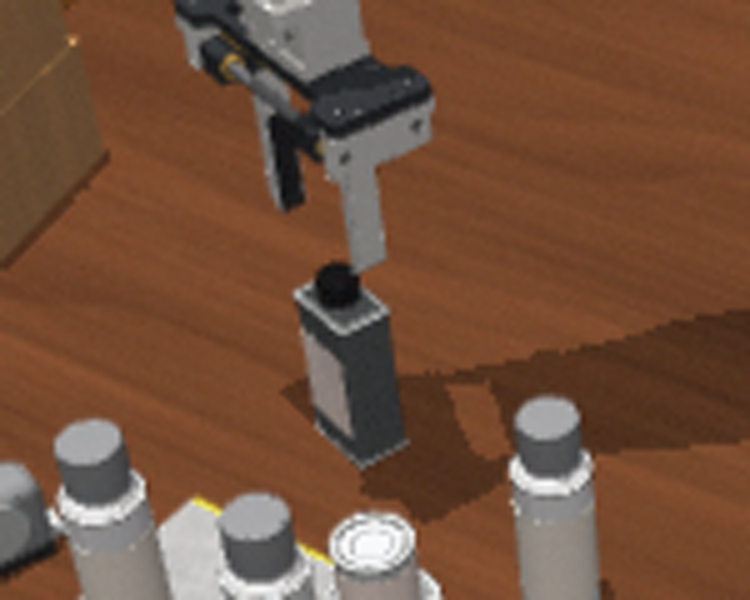

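```bash
python3 -m inch '{"grip":[0.7,0.7,0.7,0.7,0.7,-1,-1,-1,-1,-1],"travel":[[-0.03,0,-3],[-0.03,0,-6],[-0.03,0,-8.5],[-0.03,0,-9.5],[-0.03,0,-9.5],[-0.03,0,-9.5],[-0.03,0,-9.5],[-0.03,0,-9.5],[-0.03,0,-9.5],[-0.03,0,-9.5]],"turn":[[0.26,0,0],[0.26,0,0],[0.26,0,0],[0.26,0,0],[0.26,0,0],[0.26,0,0],[0.26,0,0],[0.26,0,0],[0.26,0,0],[0.26,0,0]]}' 25; python3 -c "
from cell import manip;s=manip.read_state();print(s['eef_pos'],s['eef_rot'],s['joints'])"
```

```text
clock: 20.92
eef_pos: [374.2, -303.4, 69.6]
eef_rot: [3.141, 0.005, -0.335]
wrist_force: [0.1, 1.7, 5.2]
finger_gap: 55.9
[ 374.18160677 -303.40462801   69.55080668] [ 3.14102151  0.00453104 -0.33481713] [-0.75603267  0.31902993  1.84421778 -0.00285402  0.9822483   1.15116854]
```

```bash
python3 -m inch '{"grip":[-1,-1,-1,-1,-1,-1,-1,-1,-1,-1],"travel":[[0,0,1],[0,0,4],[0,0,8],[0,0,12],[0,0,16],[1,3,18],[3,7,18],[5,12,18],[7,17,18],[9,22,18]],"turn":[[0,0,0],[0,0,0],[0,0,0],[0,0,0],[0,0,2],[0,0,5],[0,0,9],[0,0,13],[0,0,17],[0,0,19.2]]}'; python3 -c "
from cell import manip;s=manip.read_state();print(s['eef_pos'],s['eef_rot'])"
```

```text
clock: 22.18
eef_pos: [464.3, -81.7, 250.0]
eef_rot: [3.141, 0.004, 0.002]
wrist_force: [1.3, -0.6, -2.7]
finger_gap: 55.6
[464.34192817 -81.72861767 250.01075108] [3.14086761e+00 4.35973930e-03 1.81698357e-03]
```

```bash
python3 -m inch '{"grip":[-1,-1,-1,-1,-1,-1,-1,-1,-1,-1],"travel":[[2,4.5,0],[4,9,0],[6,13,0],[8.5,17.5,0],[10.1,21.1,0],[10.1,21.1,-3],[10.1,21.1,-6],[10.1,21.1,-9],[10.1,21.1,-11],[10.1,21.1,-12]],"turn":[[0,0,0],[0,0,0],[0,0,0],[0,0,0],[0,0,0],[0,0,0],[0,0,0],[0,0,0],[0,0,0],[0,0,0]]}'
cat >> h.py <<'E'
def prism(n,f,c0,y0,z0,crop=45,lo=10,hi=113):
    d=np.load(f)['d'];W=cloud(n,d);D=np.hypot(W[...,0]-c0[0],W[...,1]-c0[1])
    c,s=np.cos(y0),np.sin(y0);dx=(W[...,0]-c0[0]);dy=(W[...,1]-c0[1])
    D=(abs(dx*c+dy*s)<26)&(abs(-dx*s+dy*c)<35)
    P=W[(d>0)&D&(W[...,2]>z0+lo)&(W[...,2]<z0+hi)]
    T=W[(d>0)&D&(abs(W[...,2]-z0-115)<6)] if hi>110 else np.zeros((0,3))
    def f_(q):
        c,s=np.cos(q[2]),np.sin(q[2])
        x=(P[:,0]-q[0])*c+(P[:,1]-q[1])*s; y=-(P[:,0]-q[0])*s+(P[:,1]-q[1])*c
        qx=np.abs(x)-19;qy=np.abs(y)-28
        sd=np.hypot(np.maximum(qx,0),np.maximum(qy,0))+np.minimum(np.maximum(qx,qy),0)
        x=(T[:,0]-q[0])*c+(T[:,1]-q[1])*s; y=-(T[:,0]-q[0])*s+(T[:,1]-q[1])*c
        return np.r_[sd,np.hypot(np.maximum(np.abs(x)-19,0),np.maximum(np.abs(y)-28,0))]
    s=least_squares(f_,[*c0,y0],loss='soft_l1',f_scale=1,x_scale=[1,1,.02])
    return n,s.x[:2].round(1),np.degrees(s.x[2]).round(2),len(P),len(T),np.abs(s.fun).mean().round(2)
E
python3 - <<'E'
from h import *
p,d=snap("scene",8);q,d=snap("top",8); s=manip.read_state();print(s['eef_pos'],s['eef_rot'])
z0=s['eef_pos'][2]-69.5
print(prism("scene","scene8.npz",(621,129),0,45)); print(prism("scene","scene8.npz",(566,129),0,z0,lo=3,hi=60),z0)
cv2.imwrite("pics/m9.png",np.hstack([cv2.resize(p[150:290,280:400],None,fx=4,fy=4,interpolation=cv2.INTER_CUBIC),cv2.resize(q[100:240,220:300],None,fx=4,fy=4)]))
E
```

```text
clock: 23.42
eef_pos: [564.9, 129.2, 129.2]
eef_rot: [3.141, 0.006, 0.002]
wrist_force: [-0.4, -0.3, -2.3]
finger_gap: 55.7
[565.01276807 129.23713645 129.52101556] [3.14067843e+00 5.68875999e-03 1.86088104e-03]
('scene', array([620.5, 129.6]), np.float64(-0.3), 680, 211, np.float64(0.87))
('scene', array([563.2, 129.4]), np.float64(-0.03), 132, 0, np.float64(0.85)) 60.021015562658306
```

View pics/m9.png

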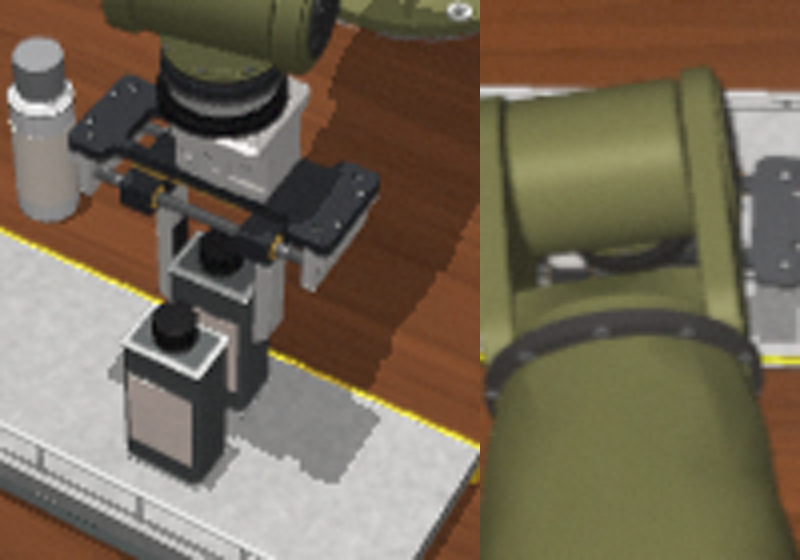

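```bash
python3 -m inch '{"grip":[-1,-1,-1,-1,-1,-1,-1,-1],"travel":[[0.12,0,-0.4],[0.12,0,-0.8],[0.12,0,-1.1],[0.12,0,-1.3],[0.12,0,-1.4],[0.12,0,-1.4],[0.12,0,-1.4],[0.12,0,-1.4]],"turn":[[0,0,0],[0,0,0],[0,0,0],[0,0,0],[0,0,0],[0,0,0],[0,0,0],[0,0,0]]}'; python3 -m inch '{"grip":[-1,-1,-1],"travel":[[0,0,-0.05],[0,0,-0.08],[0,0,-0.08]],"turn":[[0,0,0],[0,0,0],[0,0,0]]}'
```

```text
clock: 24.52
eef_pos: [566.2, 129.2, 115.6]
eef_rot: [3.141, 0.006, 0.002]
wrist_force: [-1.0, 0.3, -2.4]
finger_gap: 56.0
clock: 24.9
eef_pos: [566.2, 129.2, 114.8]
eef_rot: [3.141, 0.006, 0.002]
wrist_force: [-0.4, 0.2, -2.1]
finger_gap: 56.0
```

```bash
python3 -m inch '{"grip":[-1,-1,-1],"travel":[[0,0,-0.05],[0,0,-0.07],[0,0,-0.07]],"turn":[[0,0,0],[0,0,0],[0,0,0]]}'
```

```text
clock: 25.28
eef_pos: [566.4, 129.3, 114.6]
eef_rot: [3.141, 0.005, 0.002]
wrist_force: [-2.3, 0.4, 5.3]
finger_gap: 55.7
```

```bash
python3 -m inch '{"grip":[-1,0.3,0.4,0.5,0.6,0.6,0.6,0.6,0.6,0.6],"travel":[[0,0,0.03],[0,0,0.03],[0,0,0.03],[0,0,0.03],[0,0,0.03],[0,0,2],[0,0,5],[0,0,9],[0,0,13],[0,0,15]],"turn":[[0,0,0],[0,0,0],[0,0,0],[0,0,0],[0,0,0],[0,0,0],[0,0,0],[0,0,0],[0,0,0],[0,0,0]]}'
python3 - <<'E'
from h import *
p,d=snap("scene",9); s=manip.read_state();print(s['eef_pos'],s['eef_rot'])
print(prism("scene","scene9.npz",(621,129),0,45)); print(prism("scene","scene9.npz",(566,129),0,45))
cv2.imwrite("pics/m10.png",cv2.resize(p[150:290,280:400],None,fx=4,fy=4,interpolation=cv2.INTER_CUBIC))
E
```

```text
clock: 26.52
eef_pos: [566.8, 129.4, 267.0]
eef_rot: [3.141, 0.002, 0.002]
wrist_force: [0.3, -0.1, -0.5]
finger_gap: 75.5
[567.18133881 129.43335864 268.83458598] [-3.14151426e+00 -1.33386452e-04  1.90764131e-03]
('scene', array([620.6, 129.7]), np.float64(-0.16), 675, 210, np.float64(0.85))
('scene', array([565. , 129.5]), np.float64(-0.24), 343, 193, np.float64(0.86))
```

View pics/m10.png

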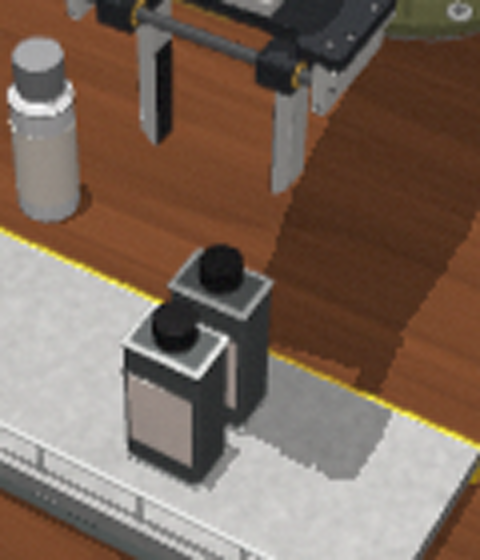

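```bash
python3 -m inch '{"grip":[0.5,0.5,0.5,0.5,0.5,0.5,0.5,0.5,0.5,0.5],"travel":[[-1,-2,0],[-3,-6,0],[-5,-10,0],[-7.5,-14,0],[-10,-18,0],[-12,-21,0],[-13.38,-23.07,-2],[-13.38,-23.07,-4],[-13.38,-23.07,-6],[-13.38,-23.07,-7]],"turn":[[0,0,8],[0,0,18],[0,0,28],[0,0,38],[0,0,48],[0,0,58],[0,0,68],[0,0,78],[0,0,86],[0,0,89.9]]}'; python3 -m inch '{"grip":[0.5,0.5],"travel":[[0,0,-0.1],[0,0,-0.1]],"turn":[[0,0,0],[0,0,0]]}'
python3 - <<'E'
from h import *
p,d=snap("scene",10); s=manip.read_state();print(s['eef_pos'],s['eef_rot'])
cv2.imwrite("pics/m11.png",cv2.resize(p[90:210,220:360],None,fx=5,fy=5,interpolation=cv2.INTER_CUBIC))
E
```

```text
clock: 27.82
eef_pos: [432.8, -101.2, 197.3]
eef_rot: [-3.14, -0.001, 1.574]
wrist_force: [0.5, 0.4, -0.5]
finger_gap: 70.3
clock: 28.08
eef_pos: [432.8, -101.2, 196.3]
eef_rot: [-3.14, -0.001, 1.573]
wrist_force: [0.8, -0.4, -0.0]
finger_gap: 70.1
[ 432.90040067 -101.20081738  196.56556689] [-3.14026979e+00 -5.89623806e-04  1.57278861e+00]
```

View pics/m11.png

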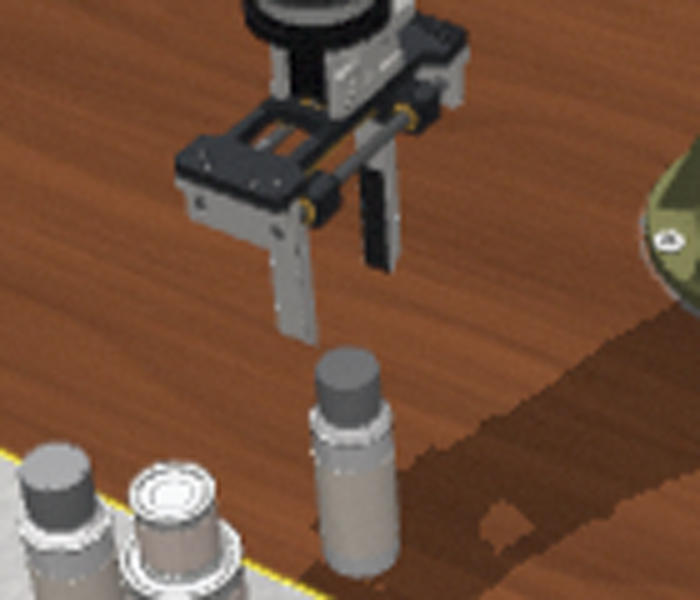

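```bash
python3 -m inch '{"grip":[0.5,0.5,0.5,0.5,0.5,0.5,-1,-1,-1,-1],"travel":[[0.04,0,-3],[0.04,0,-6],[0.04,0,-9],[0.04,0,-11.5],[0.04,0,-13],[0.04,0,-13],[0.04,0,-13],[0.04,0,-13],[0.04,0,-13],[0.04,0,-13]],"turn":[[0,0,0],[0,0,0],[0,0,0],[0,0,0],[0,0,0],[0,0,0],[0,0,0],[0,0,0],[0,0,0],[0,0,0]]}' 20;  python3 -c "
from cell import manip;s=manip.read_state();print(s['eef_pos'],s['eef_rot'])"
```

```text
clock: 29.38
eef_pos: [433.6, -101.3, 67.1]
eef_rot: [-3.141, -0.0, 1.573]
wrist_force: [-1.0, -0.7, 6.8]
finger_gap: 47.3
[ 433.63141465 -101.31579075   67.10252231] [-3.14126908e+00 -2.46641113e-04  1.57277634e+00]
```

```bash
python3 -m inch '{"grip":[-1,-1,-1,-1,-1,-1,-1,-1,-1,-1],"travel":[[0,0,1],[0,0,3],[0,0,6],[0,0,7.5],[1,-2,7.5],[3,-4.5,7.5],[5,-7,7.5],[8,-10,7.5],[10,-11.3,7.5],[10,-11.3,7.5]],"turn":[[0,0,0],[0,0,0],[0,0,0],[0,0,0],[0,0,0],[0,0,0],[0,0,0],[0,0,0],[0,0,0],[0,0,0]]}'
python3 - <<'E'
from h import *
p,d=snap("scene",11); snap("top",11); s=manip.read_state();print(s['eef_pos'],s['eef_rot'])
cv2.imwrite("pics/m12.png",cv2.resize(p[100:240,170:330],None,fx=4.5,fy=4.2,interpolation=cv2.INTER_CUBIC))
z0=s['eef_pos'][2]-67
for az in((0,100),(-20,110)):
  print(fit("scene11.npz",97,c0=(621,-156),az=az,r=24,h=45),fit("scene11.npz",97,c0=(621,-272),az=az,r=24,h=45),fit("scene11.npz",z0+35,c0=s['eef_pos'][:2],az=az,r=24,h=27))
E
```

```text
clock: 30.62
eef_pos: [533.8, -215.7, 140.2]
eef_rot: [-3.139, -0.001, 1.572]
wrist_force: [-0.3, 0.2, -1.8]
finger_gap: 47.5
[ 533.00281431 -214.48883717  140.90780058] [-3.13948628e+00 -1.06453167e-03  1.57246684e+00]
(array([ 620.2 , -155.26]), 307, np.float64(1.61)) (array([ 620.37, -271.34]), 311, np.float64(1.77)) (array([ 533.15, -214.39]), 101, np.float64(1.58))
(array([ 620.22, -155.33]), 363, np.float64(1.55)) (array([ 620.29, -271.27]), 362, np.float64(1.68)) (array([ 533.4, -214.5]), 108, np.float64(1.55))
```

View pics/m12.png

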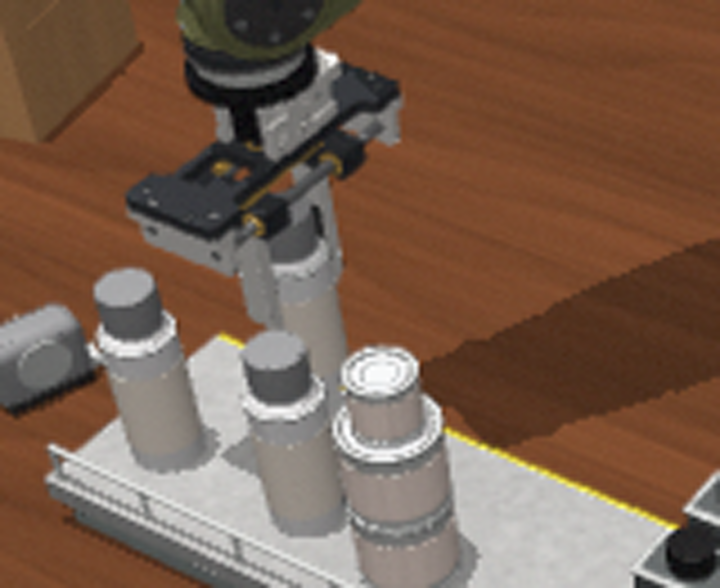

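```bash
python3 -m inch '{"grip":[-1,-1,-1,-1,-1,-1,-1,-1,-1,-1],"travel":[[0,0.09,0],[0.5,0.09,0],[1.5,0.09,0],[2.5,0.09,0],[3.5,0.09,0],[4,0.09,0],[4.5,0.09,0],[4.5,0.09,0],[4.5,0.09,0],[4.5,0.09,0]],"turn":[[0,0,0],[0,0,0],[0,0,0],[0,0,0],[0,0,0],[0,0,0],[0,0,0],[0,0,0],[0,0,0],[0,0,0]]}'
python3 -c "
from cell import manip;s=manip.read_state();print(s['eef_pos'],s['eef_rot'])"
```

```text
clock: 31.98
eef_pos: [577.9, -213.6, 141.0]
eef_rot: [-3.14, -0.001, 1.572]
wrist_force: [-0.3, 0.2, -1.7]
finger_gap: 48.1
[ 577.86319455 -213.62565713  140.9697045 ] [-3.13953673e+00 -1.08524628e-03  1.57231062e+00]
```

```bash
python3 -m inch '{"grip":[-1,-1,-1,-1,-1,-1,-1,-1],"travel":[[0.5,0,0],[1.3,0,0],[2.2,0,0],[3,0,0],[3.7,0,0],[4.2,0,0],[4.2,0,0],[4.2,0,0]],"turn":[[0,0,0],[0,0,0],[0,0,0],[0,0,0],[0,0,0],[0,0,0],[0,0,0],[0,0,0]]}'
python3 - <<'E'
from h import *
p,d=snap("scene",12); snap("top",12); s=manip.read_state();print(s['eef_pos'],s['eef_rot'])
cv2.imwrite("pics/m13.png",cv2.resize(p[120:240,170:310],None,fx=5,fy=5,interpolation=cv2.INTER_CUBIC))
z0=s['eef_pos'][2]-67
for az in((0,100),(20,75)):
  print(fit("scene12.npz",97,c0=(621,-156),az=az,r=24,h=45),fit("scene12.npz",97,c0=(621,-272),az=az,r=24,h=45),fit("scene12.npz",z0+35,c0=s['eef_pos'][:2],az=az,r=24,h=27))
E
```

```text
clock: 32.98
eef_pos: [619.7, -213.7, 141.0]
eef_rot: [-3.139, -0.001, 1.572]
wrist_force: [0.6, 0.9, -3.0]
finger_gap: 48.0
[ 619.73874185 -213.66463936  141.0899136 ] [-3.13958860e+00 -1.04803114e-03  1.57222486e+00]
(array([ 620.17, -155.52]), 310, np.float64(1.64)) (array([ 620.48, -271.61]), 244, np.float64(1.71)) (array([ 619.59, -212.07]), 162, np.float64(1.8))
(array([ 620.24, -155.63]), 191, np.float64(1.73)) (array([ 620.46, -271.49]), 165, np.float64(1.78)) (array([ 619.47, -211.85]), 118, np.float64(1.86))
```

View pics/m13.png

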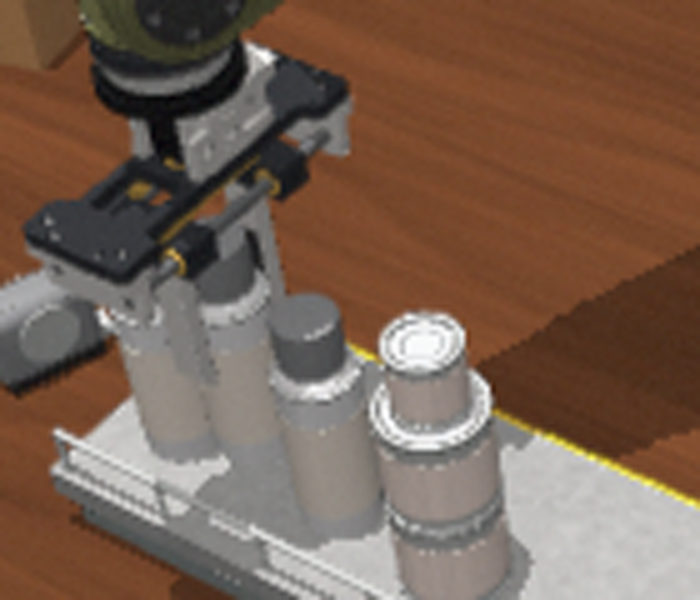

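```bash
python3 -m inch '{"grip":[-1,-1,-1,-1,-1,-1,-1,-1,-1],"travel":[[0.06,-0.09,0],[0.06,-0.09,-0.6],[0.06,-0.09,-1.2],[0.06,-0.09,-1.8],[0.06,-0.09,-2.3],[0.06,-0.09,-2.6],[0.06,-0.09,-2.8],[0.06,-0.09,-2.8],[0.06,-0.09,-2.8]],"turn":[[0,0,0],[0,0,0],[0,0,0],[0,0,0],[0,0,0],[0,0,0],[0,0,0],[0,0,0],[0,0,0]]}';python3 -m inch '{"grip":[-1,-1,-1],"travel":[[0,0,-0.05],[0,0,-0.08],[0,0,-0.08]],"turn":[[0,0,0],[0,0,0],[0,0,0]]}'
```

```text
clock: 34.2
eef_pos: [620.4, -214.6, 113.3]
eef_rot: [-3.14, -0.001, 1.572]
wrist_force: [0.5, 0.6, -2.8]
finger_gap: 47.7
clock: 34.58
eef_pos: [620.4, -214.6, 112.4]
eef_rot: [-3.14, -0.001, 1.572]
wrist_force: [0.3, 0.3, -1.5]
finger_gap: 47.9
```

```bash
python3 -m inch '{"grip":[-1,-1,-1],"travel":[[0,0,-0.05],[0,0,-0.07],[0,0,-0.07]],"turn":[[0,0,0],[0,0,0],[0,0,0]]}'
```

```text
clock: 34.95
eef_pos: [620.5, -214.6, 112.2]
eef_rot: [-3.14, -0.001, 1.572]
wrist_force: [-2.5, 0.7, 4.5]
finger_gap: 47.9
```

```bash
python3 -m inch '{"grip":[-1,0.1,0.2,0.3,0.45,0.45,0.45,0.45,0.45,0.45],"travel":[[0,0,0.03],[0,0,0.03],[0,0,0.03],[0,0,0.03],[0,0,0.03],[0,0,0.03],[0,0,2],[0,0,5],[0,0,9],[0,0,12]],"turn":[[0,0,0],[0,0,0],[0,0,0],[0,0,0],[0,0,0],[0,0,0],[0,0,0],[0,0,0],[0,0,0],[0,0,0]]}'
python3 - <<'E'
from h import *
p,d=snap("scene",13); s=manip.read_state();print(s['eef_pos'],s['finger_gap'])
for az in((0,100),(20,75)):
  print(*[fit("scene13.npz",97,c0=(621,y),az=az,r=24,h=45) for y in(-156,-214,-272)])
E
```

```text
clock: 36.2
eef_pos: [620.7, -214.7, 235.8]
eef_rot: [3.14, 0.0, 1.572]
wrist_force: [-0.0, -1.3, -0.6]
finger_gap: 68.0
[ 621.48342439 -215.06290119  239.92795312] 68.14461996442256
(array([ 620.01, -155.51]), 310, np.float64(1.66)) (array([ 620.41, -213.66]), 276, np.float64(1.87)) (array([ 619.99, -271.42]), 268, np.float64(1.8))
(array([ 619.86, -155.33]), 187, np.float64(1.77)) (array([ 620.67, -213.68]), 185, np.float64(1.96)) (array([ 619.94, -271.19]), 183, np.float64(1.83))
```

Spray is midway to within 0.5 mm. I'll move the arm well clear, taking the exit upward first, and take a final look.

```bash
python3 -m inch '{"grip":[0.5,0.5,0.5,0.5,0.5,0.5,0.5,0.5,0.5,0.5],"travel":[[0,0,2],[-2,-1,4],[-5,-2,4],[-9,-4,4],[-13,-6,4],[-17,-8,4],[-21,-10,4],[-24,-12,4],[-24,-12,4],[-24,-12,4]],"turn":[[0,0,0],[0,0,0],[0,0,0],[0,0,0],[0,0,0],[0,0,0],[0,0,0],[0,0,0],[0,0,0],[0,0,0]]}'
python3 - <<'E'
from h import *
p,d=snap("scene",14); q,dt=snap("top",14)
f="scene14.npz"
print('stack',fit(f,78,az=(30,100)),fit(f,144,az=(30,100)),fit(f,199,az=(30,100),r=22,h=12))
print('cans',prism("scene",f,(621,129),0,45),prism("scene",f,(566,129),0,45))
print('cans top',prism("top","top14.npz",(621,129),0,45),prism("top","top14.npz",(566,129),0,45))
print('sprays',*[fit(f,97,c0=(621,y),az=(0,100),r=24,h=45) for y in(-156,-214,-272)])
a=cv2.imread("pics/top0.png"); df=np.abs(a.astype(int)-q).sum(2)
cv2.imwrite("pics/m14.png",np.vstack([cv2.resize(p[120:330,150:470],None,fx=1.4,fy=1.4),cv2.resize(q[100:290,140:460],None,fx=1.4,fy=1.4)]))
for n,box in(("box",(140,140,180,190)),("tape",(465,145,500,190))):
    x0,y0,x1,y1=box; print(n,'diff',df[y0:y1,x0:x1].mean().round(1))
E
```

```text
clock: 37.5
eef_pos: [381.8, -334.9, 280.6]
eef_rot: [3.135, 0.003, 1.572]
wrist_force: [0.0, 0.2, 0.0]
finger_gap: 70.4
stack (array([624.17, -72.42]), 101, np.float64(1.46)) (array([624.07, -71.71]), 116, np.float64(1.5)) (array([624.21, -71.39]), 61, np.float64(1.59))
cans ('scene', array([620.4, 129.7]), np.float64(-0.49), 681, 207, np.float64(0.84)) ('scene', array([565.2, 129.5]), np.float64(0.55), 339, 193, np.float64(0.83))
cans top ('top', array([620.6, 128.1]), np.float64(0.08), 229, 278, np.float64(0.52)) ('top', array([565.6, 128. ]), np.float64(-0.46), 198, 273, np.float64(0.6))
sprays (array([ 620.2 , -155.51]), 302, np.float64(1.59)) (array([ 620.4 , -213.47]), 273, np.float64(1.83)) (array([ 620.06, -271.29]), 259, np.float64(1.9))
box diff 5.7
tape diff 6.6
```

View pics/m14.png

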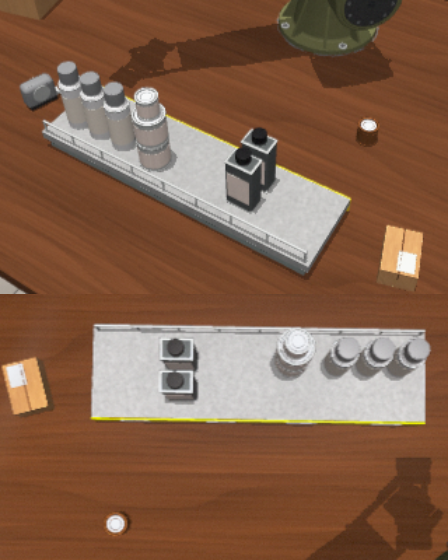

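Both views show the three tins stacked, the cans one behind the other and the three sprays in line. The screw box, tape measure and brown tin are where they were.

```bash
python3 -c "
from cell import manip; print(manip.sign_off())"
```

```text
the job is handed in; nothing more can be done
None
```

All four articles are back on the shelf and the job is handed in, at about 38 s of the 115 s allowed. I placed the tin first, then the sample tin, the can and the spray can. I lowered each one until the wrist force showed contact, let go, and moved the arm clear before handing in.

These are the readings from the last camera check:
- **Tins:** the three centres in the stack agree within about 1 mm.
- **Cans:** they are 55 mm apart, centre to centre. Both cameras put them in line. The yaw readings vary by about ±0.5°, with opposite sign between the two cameras, so I take this as noise.
- **Spray can:** it stands midway between the other two within about 0.5 mm, and in line with them.
- **Everything else:** the shelf goods read the same as at the start within about 1 mm. The screw box, tape measure and brown tin show no visible movement.

One disagreement remains: the two cameras differ by a steady 1.5–2 mm or so, mostly sideways. I corrected for that by measuring each held article against its neighbours in the same camera. No check failed.

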